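# Take the spotted sample plate out of its jig and rack it

### The job

The sample plate in the spotting jig is finished. Lift the template straight up off its two pins and lay it flat, right way up, on a clear bit of the bench; then slide the plate along its channel towards the end that has room until about a third of it overhangs, pick it up by the long edges of the overhanging part and lay it, kept level, across both rails of the rack in the empty berth. Keep the fingers off the spots in the middle of the plate, do not drop plate or template, and leave everything else standing where it is.

Things in the scene. Friction and masses are not known exactly. Their poses are not given: they have to be found in the camera images.
- jig: Spotting jig, fixed: aluminium bridge, 120 (its x) by 220 mm (its y), origin under its centre on the bench. A channel 60 mm wide, open at both ends, runs along y; slick white floor 50 mm above the bench, guide strips beside it (30 mm wide) 56 mm high. Two 8 mm pins stand on the strips, tops 76 mm up. A tall bottle stands some 50 mm past one end, a low timer past the other.
- template: Grey perforated spotting template, loose, 0.2-0.33 kg: plate 112 x 186 x 5 mm (x, y, z), origin at the centre of this plate's underside, 56 mm up when seated on the jig. Its two 10 mm holes sit over the pins. Under each end a tab, 50 mm wide, 4.5 mm deep, 85.5 mm from the middle, drops into the channel and stops the sample plate's end. On the bench it stands on the tabs, origin 4.5 mm up.
- template_grip (a point): Middle of the template's handle, 35 mm above the template's origin: a steel bar along the template's y, 12 mm wide (x), 14 mm high (z), on two legs that leave 90 mm of it free; axes as the template's. To be gripped from above, the fingers closing along x.
- plate: Steel sample plate, loose, 0.15-0.25 kg, 56 x 160 x 3 mm (x, y, z), origin at the centre of its underside. Starts on the channel floor under the template, long side along the jig's y, 2 mm play all round; the strips shut in its long edges. Slides easily (friction about 0.25): drag it by a light press from above or push its end. The last 38 mm of its top at each end are bare.
- plate_spots: The spotted area of the sample plate: ten whitish spots in 46 x 84 mm (x, y), 0.4 mm high, in the middle of the plate's top; origin 3 mm above the plate's origin, axes as the plate's. Not to be touched.
- rack: Steel plate rack, fixed, 226 (its x) by 96 mm (its y), origin under its centre on the bench. Two rails along x at y = +-34 mm, 10 mm wide, tops 45 mm up; plates lie across both, long side along y, ends overhanging. Pins 6 mm thick and 13 mm high on both rails at x = -106, 0, +106 mm divide it into two berths.
- berth_near (a point): Centre of the rack's berth at rack x = -53 mm, midway between the rails at the height of their tops; axes as the rack's. A plate in place there has its origin at this point. One of the two berths is empty; which one varies.
- berth_far (a point): The same for the berth at rack x = +53 mm.
- old_plate: Another sample plate, same size and spots, loose, lying in one of the rack's two berths; the other is the empty one. Bystander.
- septa_carton: Small green carton, loose, 50 x 75 x 28 mm, origin under its centre; stowed on the rack's base, below the rails under the empty berth, its top 32 mm above the bench. Bystander.
- wash_bottle: White wash bottle with a bent spout, loose, 184 mm tall, body 62 mm across, centred 14 mm along its own y from its origin (on the underside). Stands near one end of the jig. Bystander.
- timer: Low white bench timer, loose, 62 x 68 x 21 mm, origin at the centre of its underside; lies by the other end of the jig. Bystander.
- vial_rack: Teal vial rack full of vials, loose, 62 x 118 x 40 mm (x, y, z), origin at the centre of its underside. Bystander behind the work.
- carton: Small blue carton, loose, 65 x 100 x 60 mm (x, y, z), origin at the centre of its underside. Bystander behind the work.
There are look-alikes about, which are no part of the job. Leave any red look-alike of the rack alone.

How it is judged:
On the way, in this order (a step that is already met when the one before it is completed fails the run):
1. template lifted straight up clear of the pins: 82 mm or more above the jig's foot, less than 0.15 rad from level, still within 20 mm of its place over the jig (z of template in the frame of jig above 0.082 m and angle between template's own z axis and vertical below 0.15 rad and horizontal distance between template and jig below 0.02 m), for 0.05 s.
2. plate slid along the channel, flat on its floor, until at least 40 mm of it overhangs either end of the jig ((y of plate in the frame of jig above 0.07 m or y of plate in the frame of jig below -0.07 m) and y of plate in the frame of jig between -0.11 and 0.11 m and x of plate in the frame of jig between -0.006 and 0.006 m and z of plate in the frame of jig between 0.048 and 0.0525 m and angle between plate's own z axis and vertical below 0.03 rad), for 0.1 s.
At the end, for the whole second after the job is handed in: The sample plate lies level on both rails of the rack in the empty berth, between the divider pins (centre within 22 mm of the berth's centre across and 30 mm along, within 0.2 rad of square), and the template lies flat and right way up on the bench; both at rest and released ((x of plate in the frame of rack between -0.075 and -0.031 m or x of plate in the frame of rack between 0.031 and 0.075 m) and y of plate in the frame of rack between -0.03 and 0.03 m and z of plate in the frame of rack between 0.043 and 0.0475 m and angle between plate's own z axis and vertical below 0.04 rad and angle between the y axis of plate and the y axis of rack, either way round below 0.2 rad and linear speed of each of plate, template below 0.02 m/s and height (world z) of template between 0.002 and 0.008 m and angle between template's own z axis and vertical below 0.05 rad); the robot touches nothing.
It fails at once if the template is cocked by more than 0.12 rad while it is still on the pins (angle between template's own z axis and vertical above 0.12 rad and z of template in the frame of jig below 0.076 m and horizontal distance between template and jig below 0.03 m).
It fails at once if the fingers touch the spots of the sample plate (contact force between the fingers and plate_spots above 0.5 N).
It fails at once if the sample plate is tipped by more than 0.35 rad or dropped (its middle below 30 mm) (angle between plate's own z axis and vertical above 0.35 rad or height (world z) of plate below 0.03 m).
It fails at once if the template onto the bench, or the sample plate onto the rack, is dropped: it comes down the last 20 mm at over 0.5 m/s ((height (world z) of template below 0.025 m and linear speed of template above 0.5 m/s) or (height (world z) of plate below 0.065 m and horizontal distance between plate and rack below 0.1 m and linear speed of plate above 0.5 m/s)).
It fails at once if the wash bottle, bench timer, plate already in the rack, vial rack, blue carton, green carton: one of them is moved by more than 20 mm (distance of any of wash_bottle, timer, old_plate, vial_rack, carton, septa_carton from where it was at the start of the episode above 0.02 m).
It also fails if it takes over 67 s, if anything falls off the work surface, if the arm or the gripper's body presses on something with over 40 N, if the wrist force passes 120 N, or if a joint passes its speed limit or range.

### The arm

A 6-joint arm with a two-finger parallel gripper is mounted at the origin on a cart in front of the work surface, level with it; the furniture and walls round the work are solid. World frame = base frame: x ahead of the robot, y to its left, z up, the work surface at z = 0. Lengths are in m, angles in rad, forces in N, time in s.
With the tool pointing down it reaches from about 0.35 to 0.775 m from the base axis. Payload 7.3 kg.
Tool frame: the origin (TCP) lies at the very end of the fingers, on their centre line; the grasp point (between the pads) lies 19 mm behind it (robot.hold_point_z is the distance from the TCP to the grasp point, in m); z points along the fingers, y is the direction in which the jaws open and shut (so a half turn about z gives the same grasp; the last joint's range is limited). The gripper opens to 92 mm and grips with 3 to 60 N. Pads are 19 mm wide; open, the fingers measure 130 mm over their backs; the gripper's body (75 mm by 190 mm) begins 47 mm behind the grasp point.
Start: joints at [1.139, 0.342, 1.524, -0, 1.275, -0.146], TCP at [0.148, 0.504, 0.227] pointing down, gripper open.
Joint ranges: [-2.53, 2.53], [-0.77, 2.02], [0.04, 2.7], [-1, 4.14], [0.28, 2.66], [-3.11, 3.11]. Speed limits (rad/s): [2.57, 2.57, 3.14, 3.14, 3.14, 3.14].

### API

Orientations are given as [roll, pitch, yaw] about the fixed x, y, z axes, in that order (R = Rz(yaw) Ry(pitch) Rx(roll)).
In Python, from cell import monitor, viewer, robot gives the robot as it stands.
- The arm moves only by the tool move_arm, never from a script. Its argument "deltas" is a list of rows, each an object of numbers: "x", "y", "z": the shift along the tool's x, y, z in m; "wx", "wy", "wz": the turn, a rotation vector about the tool's x, y, z in degrees; "hand": the opening, from 0 (shut) to 1 (fully open). In form: [{"x": .., "y": .., "z": .., "wx": .., "wy": .., "wz": .., "hand": ..}, ...]. A call has 1 to 8 rows; each row is the pose to reach, as a shift and turn from the pose commanded when the call began, along the tool's axes at that moment; what a row does not reach only later rows make up. A row lasts 1/8 s, in which the tool goes at most 62.5 mm and 10.7 degrees, less where a joint would pass 70% of its speed; a pose out of reach is approached as far as the arm can. A call with a gripper value outside its range is refused whole. The fingers move at their own pace and stop on an object; "grip_force" is the grip in N (left out, the last holds). Time passes only in rows, so rows that repeat a pose let the fingers close. It gives the time, the measured TCP pose, the force and the opening at its end, in the units of the state.
- monitor.observe(): the state, without advancing time (a new reading comes with each control period).
- viewer.read_camera(name): name is "scene" or "top"; returns the picture (480x640x3 uint8, red, green, blue); there is no depth.
- viewer.camera_params(name): a dict with "camera_matrix" (3x3 intrinsics, pixels), "R" (3x3) and "t" (3): a world point X has camera coordinates R X + t. Camera axes: x right, y down, z forward; pixel columns grow to the right and rows downward; lengths in m; the calibration is good to about 2 mm. A picture is of the moment at which its call begins. camera_params takes no time and is no camera call.
- robot.hand_in(): hands the job in, once; it reports no verdict.
The state is a dict: "time": time; "qpos": joint angles; "qvel": joint speeds; "joint_efforts": joint torques, N m; "tool_pos": TCP position; "tool_rot": TCP orientation; "contact_force": force on the tool from outside, world axes, zero at the start; "torque": the same for the moment, N m; "opening": finger opening in m.
Only numpy, scipy, OpenCV 4.12 (cv2) and the standard library are available. Lean on these libraries where they do the work, as an engineer would, in place of code of your own. Each camera call takes 0.05 s, during which the arm holds its last target. There are 200 camera calls.

## Working session

There is one attempt and no reset: what is moved stays moved. The work goes in short steps, Python scripts to look and compute and a tool call to move; the robot and the scene stay as the last step left them, time stands still between calls to the robot, and variables do not carry over. Pictures are saved under pics/ and viewed, about 8 in all and at most 12, crops included, and the job is handed in when it is done.

Besides the shell and the picture viewer there is one more tool, called after ">>>" as name(argument=value, ...) on one line, values as JSON. move_arm: Moves the arm, as the interface text tells. Its arguments: {"type":"object","properties":{"deltas":{"type":"array","items":{"type":"object","properties":{"x":{"type":"number"},"y":{"type":"number"},"z":{"type":"number"},"wx":{"type":"number"},"wy":{"type":"number"},"wz":{"type":"number"},"hand":{"type":"number"}}}},"grip_force":{"type":"number"}},"required":["deltas"]}

```bash
ls; mkdir -p pics
python3 - <<'E'
from cell import monitor, viewer, robot
import cv2
for n in("scene","top"):
    p=viewer.camera_params(n); print(n,p)
    cv2.imwrite(f"pics/{n}0.png",viewer.read_camera(n)[:,:,::-1])
print(monitor.observe())
E
```

```text
pics
scene {'camera_matrix': array([[588.57396515,   0.        , 324.39134988],
       [  0.        , 588.57396515, 241.85119106],
       [  0.        ,   0.        ,   1.        ]]), 'R': array([[ 0.49122392, -0.87079397, -0.02041883],
       [-0.45479848, -0.23642271, -0.85864   ],
       [ 0.74287105,  0.43107096, -0.51217226]]), 't': array([-0.30028663,  0.32987807,  1.10841566])}
top {'camera_matrix': array([[469.10640625,   0.        , 324.22380768],
       [  0.        , 469.10640625, 245.74498802],
       [  0.        ,   0.        ,   1.        ]]), 'R': array([[ 0.01484463, -0.99978489, -0.01448508],
       [-0.99829037, -0.01400027, -0.05674786],
       [ 0.05653286,  0.01530272, -0.99828346]]), 't': array([-0.03456321,  0.56274698,  1.26431897])}
{'time': 0.1, 'qpos': array([ 1.13895427e+00,  3.42659162e-01,  1.52488481e+00, -4.12168776e-05,
        1.27540464e+00, -1.45975500e-01]), 'qvel': array([ 3.86487313e-05, -1.28182752e-04, -2.79206537e-03,  1.31350787e-04,
        9.61988820e-04, -1.05832187e-03]), 'joint_efforts': array([ 2.12741172e-03, -4.32007670e+01, -2.44693440e+01,  7.21182232e-02,
        5.26067102e-02, -1.01691769e-04]), 'tool_pos': array([0.1478748 , 0.50337974, 0.22612409]), 'tool_rot': array([-3.14024539e+00, -1.58237491e-04,  2.85573802e+00]), 'contact_force': array([ 0.40165721, -1.38774402, -0.45086299]), 'torque': array([-0.03420259,  0.04284733,  0.01640241]), 'opening': 0.09165893769089296}
```

View pics/top0.png

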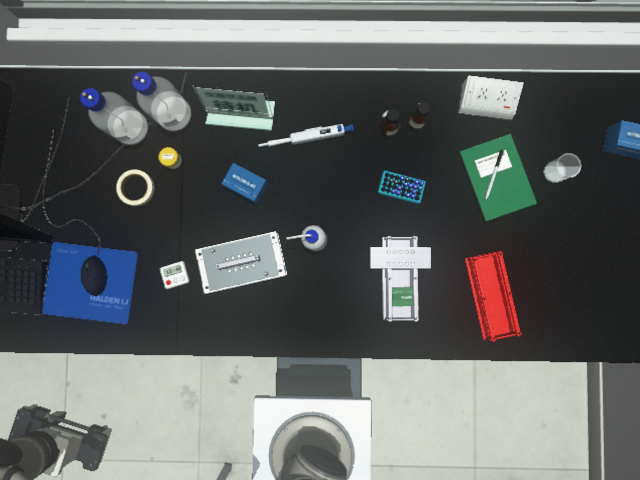

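View pics/scene0.png

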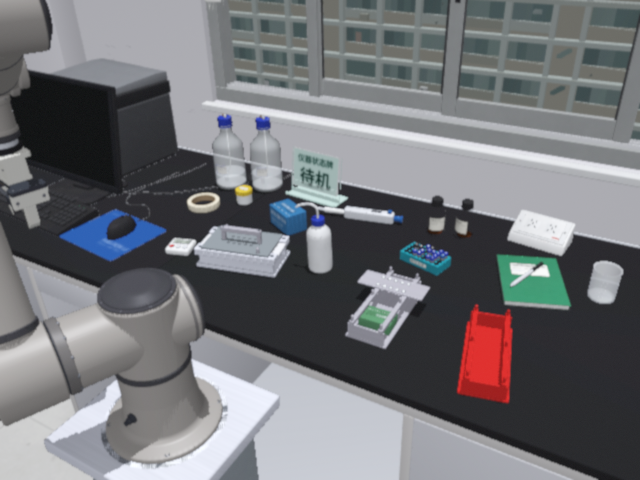

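The top view shows these candidates. White rack is at (400,278), with the old plate across its upper berth and the lower berth, over the green carton, empty. The red rack at (493,296) is a look-alike to leave alone. The jig is at (242,262), with the timer on its left at (174,275) and the bottle on its right at (313,238). Next I'll take close crops.

```bash
python3 - <<'E'
import cv2, numpy as np
im=cv2.imread("pics/top0.png")
a=cv2.resize(im[215:315,150:350],None,fx=4,fy=4,interpolation=cv2.INTER_CUBIC)
b=cv2.resize(im[225:335,360:440],None,fx=5,fy=5,interpolation=cv2.INTER_CUBIC)
cv2.imwrite("pics/a.png",a);cv2.imwrite("pics/b.png",b)
E
cat > h.py <<'E'
import numpy as np
from cell import viewer
def back(u,v,z,n="top"):
    p=viewer.camera_params(n);K,R,t=p["camera_matrix"],p["R"],np.array(p["t"])
    c=-R.T@t; d=R.T@np.linalg.solve(K,[u,v,1.]); return c+d*(z-c[2])/d[2]
def proj(X,n="top"):
    p=viewer.camera_params(n);c=p["R"]@np.array(X)+p["t"];q=p["camera_matrix"]@c;return q[:2]/q[2]
E
```

```text
(no output)
```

View pics/a.png

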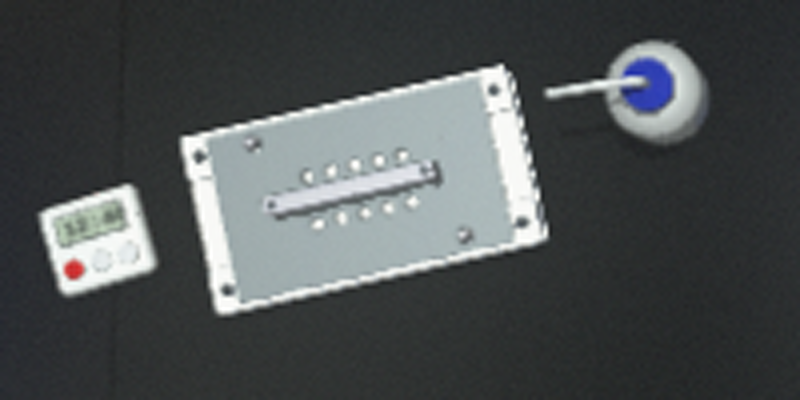

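View pics/b.png

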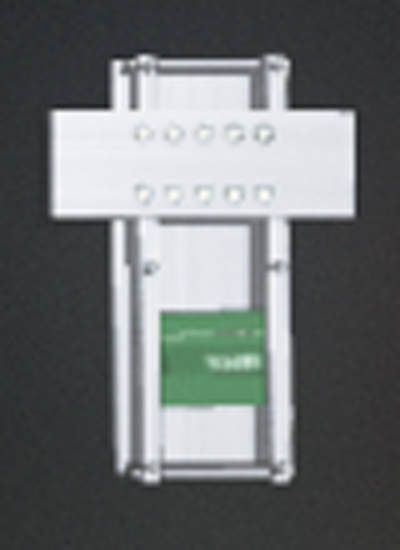

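Run:
```python
from h import *
A=lambda U,V,z:back((U+.5)/4-.5+150,(V+.5)/4-.5+215,z)
B=lambda U,V,z:back((U+.5)/5-.5+360,(V+.5)/5-.5+225,z)
np.set_printoptions(precision=4,suppress=True)
c=np.array([A(*p,.056) for p in[(181,138),(505,66),(548,238),(218,313)]]);print(c,c.mean(0))
print("screws", np.mean([A(*p,.056) for p in [(199,156),(492,90),(521,222),(228,290)]],0))
print("len",np.linalg.norm(c[0]-c[1]),np.linalg.norm(c[2]-c[3]),np.linalg.norm(c[0]-c[3]))
for a,b in((0,1),(3,2)):
  d=c[a]-c[b];print("y-axis yaw",np.arctan2(d[1],d[0]))
h=np.array([A(268,207,.098),A(436,172,.098)]);print("handle",h,h.mean(0),np.arctan2(*(h[0]-h[1])[[1,0]]))
p=np.array([A(253,145,.076),A(464,235,.076)]);print("pins",p,p.mean(0))
r=np.array([B(*q,.058) for q in[(148,62),(275,62),(148,473),(283,470),(151,267),(280,267)]]);print("rack",r,r.mean(0))
for i,j in((0,2),(1,3)):
  d=r[i]-r[j];print(np.linalg.norm(d),np.arctan2(d[1],d[0]))
o=np.array([B(*q,.048) for q in[(50,111),(354,111),(355,216),(50,216)]]);print("old",o,o.mean(0))
print("timer",A(98,240,.021),"bottle",A(650,85,.18),A(548,94,.16),A(655,95,.0),"blue",back(243,182,.06),"vial",back(402,187,.04))
print("blue corners",[back(u,v,.06) for u,v in((233,163),(266,180),(252,203),(222,186))])
print("free pts",back(215,335,0),back(300,335,0),back(300,300,0),back(340,300,0),"edge",back(300,357,0))
```

```text
[[0.5471 0.3159 0.056 ]
 [0.5979 0.1017 0.056 ]
 [0.4846 0.071  0.056 ]
 [0.432  0.2879 0.056 ]] [0.5154 0.1941 0.056 ]
screws [0.5148 0.1961 0.056 ]
len 0.22010968997738217 0.22316962696852355 0.11850400299558289
y-axis yaw 1.8037497023989266
y-axis yaw 1.8087267289226294
handle [[0.5019 0.2465 0.098 ]
 [0.5258 0.1394 0.098 ]] [0.5138 0.1929 0.098 ] 1.7905408483632426
pins [[0.5423 0.2628 0.076 ]
 [0.4858 0.1237 0.076 ]] [0.5141 0.1932 0.076 ]
rack [[ 0.5863 -0.198   0.058 ]
 [ 0.5872 -0.2648  0.058 ]
 [ 0.3712 -0.1995  0.058 ]
 [ 0.3739 -0.2698  0.058 ]
 [ 0.4785 -0.2003  0.058 ]
 [ 0.4795 -0.2678  0.058 ]] [ 0.4794 -0.2334  0.058 ]
0.21511771987406775 0.007000785189477914
0.21339174104571595 0.023444811601722147
old [[ 0.5602 -0.1475  0.048 ]
 [ 0.5625 -0.3084  0.048 ]
 [ 0.5069 -0.3091  0.048 ]
 [ 0.5045 -0.148   0.048 ]] [ 0.5335 -0.2282  0.048 ]
timer [0.4785 0.3807 0.021 ] bottle [0.577  0.0002 0.18  ] [0.5722 0.0628 0.16  ] [0.5841 0.0041 0.    ] blue [0.7276 0.1916 0.06  ] vial [ 0.723  -0.2336  0.04  ]
blue corners [array([0.7784, 0.2196, 0.06  ]), array([0.7337, 0.1304, 0.06  ]), array([0.6716, 0.1662, 0.06  ]), array([0.7161, 0.2474, 0.06  ])]
free pts [0.3148 0.2696 0.    ] [0.3187 0.0364 0.    ] [0.4139 0.0381 0.    ] [ 0.4156 -0.0717  0.    ] edge [0.2592 0.0354 0.    ]
```

```bash
cat >> h.py <<'E'
from cell import monitor
from scipy.spatial.transform import Rotation as Ro
J=np.array([.5143,.1935]); YJ=1.803
def jig(x,y): # jig frame -> world xy
    c,s=np.cos(YJ-np.pi/2),np.sin(YJ-np.pi/2); return J+[c*x-s*y,s*x+c*y]
def go(x,y,z,yaw):
    s=monitor.observe();R=Ro.from_euler("xyz",s["tool_rot"]);T=Ro.from_euler("xyz",[np.pi,0,yaw])
    print("t",round(s["time"],2),"pos",s["tool_pos"].round(4),"rot",s["tool_rot"].round(4),"F",s["contact_force"].round(1),"open",round(s["opening"],4))
    print(" shift",R.inv().apply(np.array([x,y,z])-s["tool_pos"]).round(4),"turn",(R.inv()*T).as_rotvec(degrees=True).round(2))
E
python3 - <<'E'
from h import *
go(*J,.2,YJ)
E
```

```text
t 0.1 pos [0.1479 0.5034 0.2261] rot [-3.1402e+00 -2.0000e-04  2.8557e+00] F [ 0.4 -1.4 -0.5] open 0.0917
 shift [-0.4389 -0.1939  0.0263] turn [-7.000e-02  3.000e-02  6.032e+01]
```

>>> move_arm(deltas=[{"x": -0.439, "y": -0.194, "z": 0.026, "wz": 60.3, "hand": 1}, {"x": -0.439, "y": -0.194, "z": 0.026, "wz": 60.3, "hand": 1}, {"x": -0.439, "y": -0.194, "z": 0.026, "wz": 60.3, "hand": 1}, {"x": -0.439, "y": -0.194, "z": 0.026, "wz": 60.3, "hand": 1}, {"x": -0.439, "y": -0.194, "z": 0.026, "wz": 60.3, "hand": 1}, {"x": -0.439, "y": -0.194, "z": 0.026, "wz": 60.3, "hand": 1}, {"x": -0.439, "y": -0.194, "z": 0.026, "wz": 60.3, "hand": 1}, {"x": -0.439, "y": -0.194, "z": 0.026, "wz": 60.3, "hand": 1}])

```text
schema error: expected keys x, y, z, wx, wy, wz, hand
```

Run:
```python
from h import *
go(*J,.072,YJ)
```

```text
t 0.1 pos [0.1479 0.5034 0.2261] rot [-3.1402e+00 -2.0000e-04  2.8557e+00] F [ 0.4 -1.4 -0.5] open 0.0917
 shift [-0.439  -0.1938  0.1543] turn [-7.000e-02  3.000e-02  6.032e+01]
```

All seven keys are needed.

>>> move_arm(deltas=[{"x": -0.439, "y": -0.194, "z": 0.026, "wx": 0, "wy": 0, "wz": 60.3, "hand": 1}, {"x": -0.439, "y": -0.194, "z": 0.026, "wx": 0, "wy": 0, "wz": 60.3, "hand": 1}, {"x": -0.439, "y": -0.194, "z": 0.026, "wx": 0, "wy": 0, "wz": 60.3, "hand": 1}, {"x": -0.439, "y": -0.194, "z": 0.026, "wx": 0, "wy": 0, "wz": 60.3, "hand": 1}, {"x": -0.439, "y": -0.194, "z": 0.026, "wx": 0, "wy": 0, "wz": 60.3, "hand": 1}, {"x": -0.439, "y": -0.194, "z": 0.026, "wx": 0, "wy": 0, "wz": 60.3, "hand": 1}, {"x": -0.439, "y": -0.194, "z": 0.026, "wx": 0, "wy": 0, "wz": 60.3, "hand": 1}, {"x": -0.439, "y": -0.194, "z": 0.026, "wx": 0, "wy": 0, "wz": 60.3, "hand": 1}])

```text
time: 1.1
tool_pos: [0.5161, 0.1916, 0.2001]
tool_rot: [-3.141, 0.0, 1.801]
contact_force: [-0.9, 1.5, 0.0]
opening: 0.0916
```

Run:
```python
from h import *
go(*J,.072,YJ)
import cv2
im=viewer.read_camera("scene")[:,:,::-1]
cv2.imwrite("pics/s1.png",cv2.resize(im[150:330,150:390],None,fx=3,fy=3,interpolation=cv2.INTER_CUBIC))
```

```text
t 1.1 pos [0.5161 0.1916 0.2001] rot [-3.1409e+00  1.0000e-04  1.8015e+00] F [-0.9  1.5  0. ] open 0.0916
 shift [ 0.0022 -0.0012  0.1281] turn [-0.04  0.   -0.09]
```

View pics/s1.png

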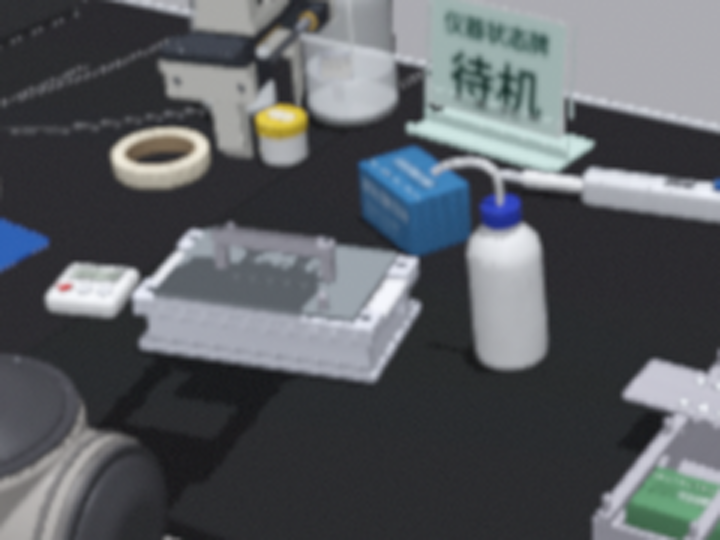

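Run:
```python
from h import *
print(proj([.516,.192,.2],"scene"),proj([.516,.192,.2]))
go(*J,.072,YJ)
```

```text
[237.19236611 193.10453024] [229.3739465  260.11261297]
t 1.15 pos [0.5193 0.1887 0.1997] rot [3.1405e+00 2.4000e-03 1.7995e+00] F [ 2.8 -2.5  0.7] open 0.092
 shift [ 0.0061 -0.0039  0.1276] turn [ 0.06  0.14 -0.2 ]
```

>>> move_arm(deltas=[{"x": 0, "y": 0, "z": 0, "wx": 0, "wy": 0, "wz": 0, "hand": 1}, {"x": 0, "y": 0, "z": 0, "wx": 0, "wy": 0, "wz": 0, "hand": 1}, {"x": 0, "y": 0, "z": 0.04, "wx": 0, "wy": 0, "wz": 0, "hand": 1}, {"x": 0, "y": 0, "z": 0.08, "wx": 0, "wy": 0, "wz": 0, "hand": 1}])

```text
time: 1.65
tool_pos: [0.5138, 0.1952, 0.1206]
tool_rot: [3.14, -0.0, 1.806]
contact_force: [0.9, -0.6, -0.7]
opening: 0.092
```

Run:
```python
from h import *
go(*J,.072,YJ)
```

```text
t 1.65 pos [0.5138 0.1952 0.1206] rot [ 3.1398e+00 -2.0000e-04  1.8055e+00] F [ 0.9 -0.6 -0.7] open 0.092
 shift [-0.0018  0.      0.0486] turn [ 0.1  -0.01  0.14]
```

>>> move_arm(deltas=[{"x": -0.002, "y": 0, "z": 0.025, "wx": 0, "wy": 0, "wz": 0, "hand": 1}, {"x": -0.002, "y": 0, "z": 0.045, "wx": 0, "wy": 0, "wz": 0, "hand": 1}, {"x": -0.002, "y": 0, "z": 0.049, "wx": 0, "wy": 0, "wz": 0, "hand": 1}, {"x": -0.002, "y": 0, "z": 0.049, "wx": 0, "wy": 0, "wz": 0, "hand": 0.4}, {"x": -0.002, "y": 0, "z": 0.049, "wx": 0, "wy": 0, "wz": 0, "hand": 0.1}, {"x": -0.002, "y": 0, "z": 0.049, "wx": 0, "wy": 0, "wz": 0, "hand": 0}, {"x": -0.002, "y": 0, "z": 0.049, "wx": 0, "wy": 0, "wz": 0, "hand": 0}, {"x": -0.002, "y": 0, "z": 0.049, "wx": 0, "wy": 0, "wz": 0, "hand": 0}], grip_force=40)

```text
time: 2.65
tool_pos: [0.515, 0.1919, 0.0719]
tool_rot: [3.141, -0.0, 1.803]
contact_force: [0.8, -0.1, 0.6]
opening: 0.0464
```

>>> move_arm(deltas=[{"x": 0, "y": 0, "z": 0, "wx": 0, "wy": 0, "wz": 0, "hand": 0}, {"x": 0, "y": 0, "z": 0, "wx": 0, "wy": 0, "wz": 0, "hand": 0}])

```text
time: 2.9
tool_pos: [0.515, 0.1919, 0.0717]
tool_rot: [-3.142, -0.0, 1.803]
contact_force: [-0.3, 0.2, 0.9]
opening: 0.0262
```

>>> move_arm(deltas=[{"x": 0, "y": 0, "z": 0, "wx": 0, "wy": 0, "wz": 0, "hand": 0}, {"x": 0, "y": 0, "z": 0, "wx": 0, "wy": 0, "wz": 0, "hand": 0}, {"x": 0, "y": 0, "z": 0, "wx": 0, "wy": 0, "wz": 0, "hand": 0}, {"x": 0, "y": 0, "z": 0, "wx": 0, "wy": 0, "wz": 0, "hand": 0}])

```text
time: 3.4
tool_pos: [0.5153, 0.1919, 0.0718]
tool_rot: [3.141, -0.0, 1.803]
contact_force: [2.6, 0.8, -2.4]
opening: 0.0116
```

>>> move_arm(deltas=[{"x": 0, "y": 0, "z": -0.004, "wx": 0, "wy": 0, "wz": 0, "hand": 0}, {"x": 0, "y": 0, "z": -0.01, "wx": 0, "wy": 0, "wz": 0, "hand": 0}, {"x": 0, "y": 0, "z": -0.018, "wx": 0, "wy": 0, "wz": 0, "hand": 0}, {"x": 0, "y": 0, "z": -0.026, "wx": 0, "wy": 0, "wz": 0, "hand": 0}, {"x": 0, "y": 0, "z": -0.036, "wx": 0, "wy": 0, "wz": 0, "hand": 0}, {"x": 0, "y": 0, "z": -0.046, "wx": 0, "wy": 0, "wz": 0, "hand": 0}, {"x": 0, "y": 0, "z": -0.056, "wx": 0, "wy": 0, "wz": 0, "hand": 0}, {"x": 0, "y": 0, "z": -0.06, "wx": 0, "wy": 0, "wz": 0, "hand": 0}])

```text
time: 4.4
tool_pos: [0.5152, 0.192, 0.1326]
tool_rot: [3.14, -0.0, 1.803]
contact_force: [0.5, -1.0, -1.9]
opening: 0.0115
```

Run:
```python
from h import *
go(.41,-.045,.132,YJ)
import cv2
im=viewer.read_camera("scene")[:,:,::-1]
cv2.imwrite("pics/s2.png",cv2.resize(im[150:330,150:390],None,fx=3,fy=3,interpolation=cv2.INTER_CUBIC))
```

```text
t 4.4 pos [0.5152 0.192  0.1326] rot [ 3.1404e+00 -1.0000e-04  1.8034e+00] F [ 0.5 -1.  -1.9] open 0.0115
 shift [-0.2063 -0.157   0.0004] turn [ 0.07 -0.    0.02]
```

View pics/s2.png

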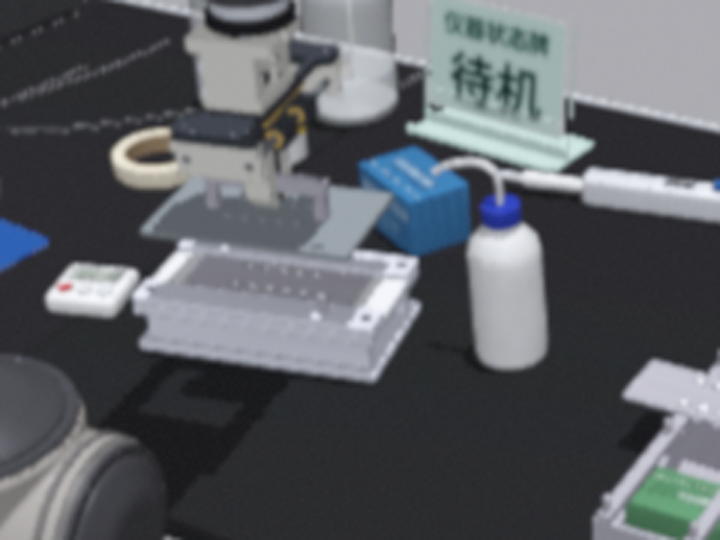

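>>> move_arm(deltas=[{"x": 0.003, "y": -0.014, "z": 0, "wx": 0, "wy": 0, "wz": 0, "hand": 0}, {"x": 0.009, "y": -0.038, "z": 0, "wx": 0, "wy": 0, "wz": 0, "hand": 0}, {"x": 0.016, "y": -0.068, "z": 0, "wx": 0, "wy": 0, "wz": 0, "hand": 0}, {"x": 0.022, "y": -0.095, "z": 0, "wx": 0, "wy": 0, "wz": 0, "hand": 0}, {"x": 0.016, "y": -0.11, "z": 0, "wx": 0, "wy": 0, "wz": 0, "hand": 0}, {"x": -0.01, "y": -0.116, "z": 0, "wx": 0, "wy": 0, "wz": 0, "hand": 0}, {"x": -0.045, "y": -0.124, "z": 0, "wx": 0, "wy": 0, "wz": 0, "hand": 0}, {"x": -0.08, "y": -0.132, "z": 0, "wx": 0, "wy": 0, "wz": 0, "hand": 0}])

```text
time: 5.45
tool_pos: [0.4048, 0.0827, 0.1317]
tool_rot: [3.141, -0.0, 1.804]
contact_force: [0.7, 0.1, -3.2]
opening: 0.0115
```

>>> move_arm(deltas=[{"x": -0.035, "y": -0.008, "z": 0.01, "wx": 0, "wy": 0, "wz": 0, "hand": 0}, {"x": -0.07, "y": -0.016, "z": 0.025, "wx": 0, "wy": 0, "wz": 0, "hand": 0}, {"x": -0.09, "y": -0.021, "z": 0.04, "wx": 0, "wy": 0, "wz": 0, "hand": 0}, {"x": -0.1, "y": -0.024, "z": 0.055, "wx": 0, "wy": 0, "wz": 0, "hand": 0}, {"x": -0.1, "y": -0.024, "z": 0.07, "wx": 0, "wy": 0, "wz": 0, "hand": 0}, {"x": -0.1, "y": -0.024, "z": 0.082, "wx": 0, "wy": 0, "wz": 0, "hand": 0}, {"x": -0.1, "y": -0.024, "z": 0.09, "wx": 0, "wy": 0, "wz": 0, "hand": 0}, {"x": -0.1, "y": -0.024, "z": 0.097, "wx": 0, "wy": 0, "wz": 0, "hand": 0}])

```text
time: 6.45
tool_pos: [0.4048, -0.0191, 0.0344]
tool_rot: [3.141, 0.0, 1.804]
contact_force: [-0.8, -0.4, -2.9]
opening: 0.0116
```

Run:
```python
from h import *
go(.405,-.02,.0205,YJ)
```

```text
t 6.45 pos [ 0.4048 -0.0191  0.0344] rot [3.1413 0.     1.8038] F [-0.8 -0.4 -2.9] open 0.0116
 shift [-0.001  -0.      0.0139] turn [0.01 0.   0.05]
```

>>> move_arm(deltas=[{"x": 0, "y": 0, "z": 0.005, "wx": 0, "wy": 0, "wz": 0, "hand": 0}, {"x": 0, "y": 0, "z": 0.009, "wx": 0, "wy": 0, "wz": 0, "hand": 0}, {"x": 0, "y": 0, "z": 0.012, "wx": 0, "wy": 0, "wz": 0, "hand": 0}, {"x": 0, "y": 0, "z": 0.014, "wx": 0, "wy": 0, "wz": 0, "hand": 0}, {"x": 0, "y": 0, "z": 0.0145, "wx": 0, "wy": 0, "wz": 0, "hand": 0}])

```text
time: 7.08
tool_pos: [0.4047, -0.0192, 0.0202]
tool_rot: [3.141, -0.0, 1.803]
contact_force: [-1.6, -0.3, 0.7]
opening: 0.012
```

Run:
```python
from h import *
go(.405,-.02,.0203,YJ)
```

```text
t 7.08 pos [ 0.4047 -0.0192  0.0202] rot [ 3.1415e+00 -1.0000e-04  1.8033e+00] F [-1.6 -0.3  0.7] open 0.012
 shift [-0.0008  0.0001 -0.0001] turn [ 0.01 -0.    0.02]
```

>>> move_arm(deltas=[{"x": 0, "y": 0, "z": 0, "wx": 0, "wy": 0, "wz": 0, "hand": 0.3}, {"x": 0, "y": 0, "z": 0, "wx": 0, "wy": 0, "wz": 0, "hand": 0.5}, {"x": 0, "y": 0, "z": 0, "wx": 0, "wy": 0, "wz": 0, "hand": 0.5}, {"x": 0, "y": 0, "z": 0, "wx": 0, "wy": 0, "wz": 0, "hand": 0.5}, {"x": 0, "y": 0, "z": -0.03, "wx": 0, "wy": 0, "wz": 0, "hand": 0.5}, {"x": 0, "y": 0, "z": -0.08, "wx": 0, "wy": 0, "wz": 0, "hand": 0.5}, {"x": 0, "y": 0, "z": -0.12, "wx": 0, "wy": 0, "wz": 0, "hand": 0.5}, {"x": 0, "y": 0, "z": -0.12, "wx": 0, "wy": 0, "wz": 0, "hand": 0}])

```text
time: 8.07
tool_pos: [0.4065, -0.0196, 0.1428]
tool_rot: [3.136, 0.003, 1.803]
contact_force: [0.1, -0.7, -0.2]
opening: 0.0399
```

Run:
```python
from h import *
print(jig(0,-.061), jig(0,.034))
go(*jig(0,-.061),.13,YJ)
import cv2
im=viewer.read_camera("top")[:,:,::-1]
cv2.imwrite("pics/t3.png",cv2.resize(im[205:355,150:350],None,fx=4,fy=4,interpolation=cv2.INTER_CUBIC))
```

```text
[0.52833748 0.13413714] [0.50647583 0.2265875 ]
t 8.07 pos [ 0.4065 -0.0196  0.1428] rot [3.1356e+00 2.9000e-03 1.8035e+00] F [ 0.1 -0.7 -0.2] open 0.0399
 shift [0.1215 0.154  0.0134] turn [0.34 0.17 0.03]
```

View pics/t3.png

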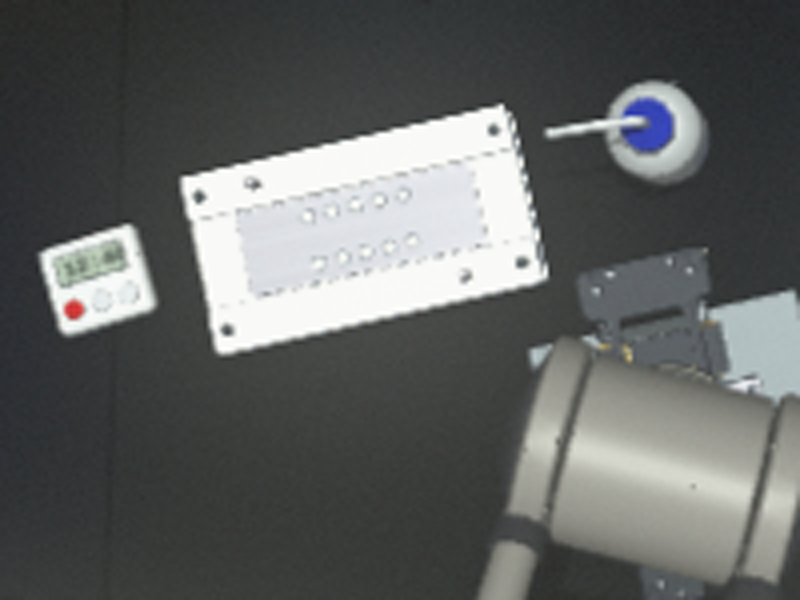

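>>> move_arm(deltas=[{"x": 0.03, "y": 0.038, "z": 0, "wx": 0, "wy": 0, "wz": 0, "hand": 0}, {"x": 0.065, "y": 0.082, "z": 0, "wx": 0, "wy": 0, "wz": 0, "hand": 0}, {"x": 0.1, "y": 0.127, "z": 0, "wx": 0, "wy": 0, "wz": 0, "hand": 0}, {"x": 0.122, "y": 0.155, "z": 0, "wx": 0, "wy": 0, "wz": 0, "hand": 0}, {"x": 0.122, "y": 0.155, "z": 0.02, "wx": 0, "wy": 0, "wz": 0, "hand": 0}, {"x": 0.122, "y": 0.155, "z": 0.045, "wx": 0, "wy": 0, "wz": 0, "hand": 0}, {"x": 0.122, "y": 0.155, "z": 0.065, "wx": 0, "wy": 0, "wz": 0, "hand": 0}, {"x": 0.122, "y": 0.155, "z": 0.075, "wx": 0, "wy": 0, "wz": 0, "hand": 0}])

```text
time: 9.12
tool_pos: [0.5258, 0.1351, 0.0626]
tool_rot: [-3.137, -0.001, 1.803]
contact_force: [0.6, 0.3, 1.0]
opening: 0.0006
```

>>> move_arm(deltas=[{"x": 0, "y": 0, "z": 0, "wx": 0, "wy": 0, "wz": 0, "hand": 0}, {"x": 0, "y": 0, "z": 0, "wx": 0, "wy": 0, "wz": 0, "hand": 0}, {"x": 0, "y": 0, "z": 0, "wx": 0, "wy": 0, "wz": 0, "hand": 0}])

```text
time: 9.5
tool_pos: [0.5278, 0.1353, 0.0659]
tool_rot: [3.14, 0.0, 1.803]
contact_force: [0.4, -0.8, -0.5]
opening: 0.0005
```

Run:
```python
from h import *
A=lambda U,V,z:back((U+.5)/4-.5+150,(V+.5)/4-.5+205,z)
c=np.array([A(*p,.053) for p in[(236,211),(475,164),(488,240),(248,297)]]);print(c,c.mean(0))
s=np.array([A(*p,.053) for p in[(308,216),(403,195),(414,239),(319,263)]]);print(s.mean(0))
pl=s.mean(0)[:2]
d=np.array([np.cos(YJ),np.sin(YJ)])
print("plate y in jig",d@(pl-J), d@(c.mean(0)[:2]-J))
e=J+d*(d@(pl-J)-.061);print(e)
go(*e,.055,YJ)
```

```text
[[0.52585009 0.27943439 0.053     ]
 [0.55931707 0.121206   0.053     ]
 [0.5090664  0.11149813 0.053     ]
 [0.46904521 0.26981835 0.053     ]] [0.51581969 0.19548922 0.053     ]
[0.51562594 0.19597008 0.053     ]
plate y in jig 0.002098656275811958 0.0015861166929470277
[0.52785453 0.13617947]
t 9.5 pos [0.5278 0.1353 0.0659] rot [3.1401e+00 1.0000e-04 1.8033e+00] F [ 0.4 -0.8 -0.5] open 0.0005
 shift [0.0009 0.0002 0.0109] turn [0.08 0.   0.02]
```

>>> move_arm(deltas=[{"x": 0, "y": 0, "z": 0.008, "wx": 0, "wy": 0, "wz": 0, "hand": 0}, {"x": 0, "y": 0, "z": 0.012, "wx": 0, "wy": 0, "wz": 0, "hand": 0}, {"x": 0, "y": 0, "z": 0.013, "wx": 0, "wy": 0, "wz": 0, "hand": 0}, {"x": 0, "y": 0, "z": 0.0135, "wx": 0, "wy": 0, "wz": 0, "hand": 0}, {"x": 0, "y": 0, "z": 0.0135, "wx": 0, "wy": 0, "wz": 0, "hand": 0}])

```text
time: 10.12
tool_pos: [0.5278, 0.1353, 0.0532]
tool_rot: [3.14, 0.0, 1.804]
contact_force: [-3.6, -0.3, 13.9]
opening: 0.0002
```

>>> move_arm(deltas=[{"x": 0.002, "y": 0, "z": 0, "wx": 0, "wy": 0, "wz": 0, "hand": 0}, {"x": 0.006, "y": 0, "z": 0, "wx": 0, "wy": 0, "wz": 0, "hand": 0}, {"x": 0.012, "y": 0, "z": 0, "wx": 0, "wy": 0, "wz": 0, "hand": 0}, {"x": 0.018, "y": 0, "z": 0, "wx": 0, "wy": 0, "wz": 0, "hand": 0}, {"x": 0.025, "y": 0, "z": 0, "wx": 0, "wy": 0, "wz": 0, "hand": 0}, {"x": 0.03, "y": 0, "z": 0, "wx": 0, "wy": 0, "wz": 0, "hand": 0}])

```text
time: 10.88
tool_pos: [0.5217, 0.1642, 0.0532]
tool_rot: [3.138, 0.001, 1.804]
contact_force: [-0.5, -4.0, 11.4]
opening: -0.0001
```

Run:
```python
from h import *
go(*jig(0,.034),.0532,YJ)
import cv2
im=viewer.read_camera("scene")[:,:,::-1]
cv2.imwrite("pics/s4.png",cv2.resize(im[190:300,140:320],None,fx=4,fy=4,interpolation=cv2.INTER_CUBIC))
```

```text
t 10.88 pos [0.5217 0.1642 0.0532] rot [3.1383e+00 1.2000e-03 1.8036e+00] F [-0.5 -4.  11.4] open -0.0001
 shift [ 0.0642 -0.0004 -0.0001] turn [0.19 0.07 0.03]
```

View pics/s4.png

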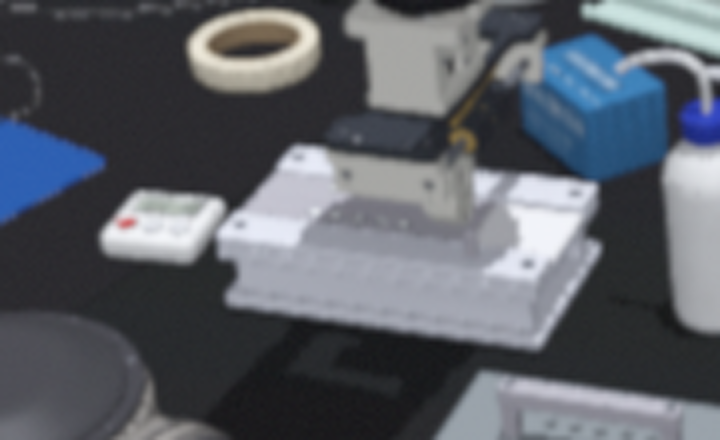

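The plate is following the finger: its end is now at the channel mouth, around (240,200) in the crop. I'll keep dragging.

>>> move_arm(deltas=[{"x": 0.006, "y": 0, "z": 0, "wx": 0, "wy": 0, "wz": 0, "hand": 0}, {"x": 0.014, "y": 0, "z": 0, "wx": 0, "wy": 0, "wz": 0, "hand": 0}, {"x": 0.023, "y": 0, "z": 0, "wx": 0, "wy": 0, "wz": 0, "hand": 0}, {"x": 0.032, "y": 0, "z": 0, "wx": 0, "wy": 0, "wz": 0, "hand": 0}, {"x": 0.041, "y": 0, "z": 0, "wx": 0, "wy": 0, "wz": 0, "hand": 0}, {"x": 0.05, "y": 0, "z": 0, "wx": 0, "wy": 0, "wz": 0, "hand": 0}, {"x": 0.058, "y": 0, "z": 0, "wx": 0, "wy": 0, "wz": 0, "hand": 0}, {"x": 0.063, "y": 0, "z": 0, "wx": 0, "wy": 0, "wz": 0, "hand": 0}])

```text
time: 11.92
tool_pos: [0.5069, 0.2256, 0.0532]
tool_rot: [3.139, 0.001, 1.804]
contact_force: [-1.0, -3.2, 12.8]
opening: 0.0003
```

>>> move_arm(deltas=[{"x": 0, "y": 0, "z": 0, "wx": 0, "wy": 0, "wz": 0, "hand": 0}, {"x": 0, "y": 0, "z": 0, "wx": 0, "wy": 0, "wz": 0, "hand": 0}, {"x": 0, "y": 0, "z": -0.02, "wx": 0, "wy": 0, "wz": 0, "hand": 0}, {"x": 0, "y": 0, "z": -0.06, "wx": 0, "wy": 0, "wz": 0, "hand": 0.5}, {"x": 0, "y": 0, "z": -0.09, "wx": 0, "wy": 0, "wz": 0, "hand": 1}, {"x": -0.05, "y": 0, "z": -0.09, "wx": 0, "wy": 0, "wz": 0, "hand": 1}, {"x": -0.1, "y": 0, "z": -0.09, "wx": 0, "wy": 0, "wz": 0, "hand": 1}])

```text
time: 12.8
tool_pos: [0.5292, 0.1278, 0.142]
tool_rot: [3.141, 0.0, 1.805]
contact_force: [1.0, 0.3, -0.4]
opening: 0.036
```

Run:
```python
from h import *
go(*jig(0,.135),.1,YJ)
import cv2
im=viewer.read_camera("top")[:,:,::-1]
cv2.imwrite("pics/t5.png",cv2.resize(im[205:355,130:330],None,fx=4,fy=4,interpolation=cv2.INTER_CUBIC))
```

```text
t 12.8 pos [0.5292 0.1278 0.142 ] rot [3.1406e+00 1.0000e-04 1.8052e+00] F [ 1.   0.3 -0.4] open 0.036
 shift [0.2024 0.0011 0.042 ] turn [0.06 0.01 0.13]
```

View pics/t5.png

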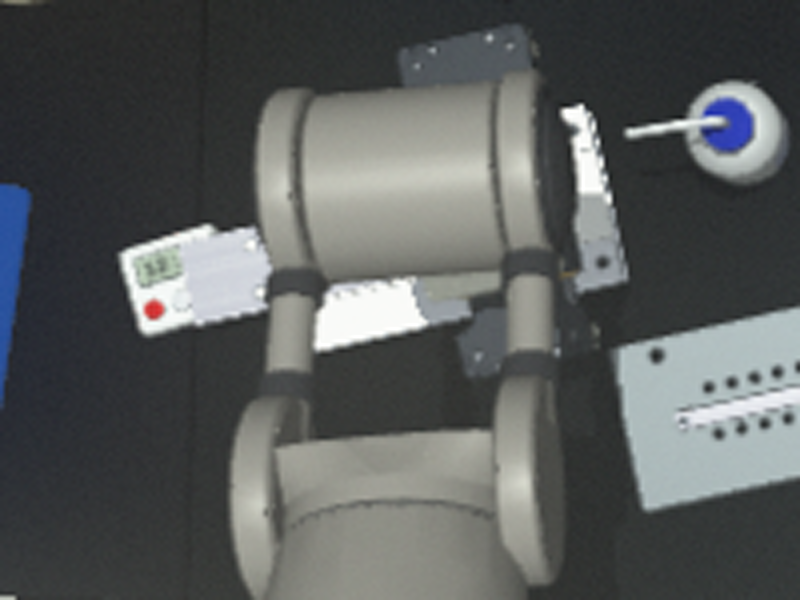

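Run:
```python
from h import *
A=lambda U,V,z:back((U+.5)/4-.5+130,(V+.5)/4-.5+205,z)
d=np.array([np.cos(YJ),np.sin(YJ)]);x=np.array([d[1],-d[0]])
for p in [(187,244),(197,324)]:
    w=A(*p,.053)[:2]-J; print("jig x,y",x@w,d@w)
```

```text
jig x,y 0.028128234248625143 0.1692985590672902
jig x,y -0.025190046203747124 0.17328782012630858
```

>>> move_arm(deltas=[{"x": 0.05, "y": 0.001, "z": 0, "wx": 0, "wy": 0, "wz": 0, "hand": 1}, {"x": 0.1, "y": 0.001, "z": 0, "wx": 0, "wy": 0, "wz": 0, "hand": 1}, {"x": 0.15, "y": 0.001, "z": 0, "wx": 0, "wy": 0, "wz": 0, "hand": 1}, {"x": 0.19, "y": 0.001, "z": 0, "wx": 0, "wy": 0, "wz": 0, "hand": 1}, {"x": 0.2, "y": 0.001, "z": 0, "wx": 0, "wy": 0, "wz": 0, "hand": 1}, {"x": 0.2, "y": 0.001, "z": 0, "wx": 0, "wy": 0, "wz": 0, "hand": 1}, {"x": 0.2, "y": 0.001, "z": 0, "wx": 0, "wy": 0, "wz": 0, "hand": 1}, {"x": 0.2, "y": 0.001, "z": 0.03, "wx": 0, "wy": 0, "wz": 0, "hand": 1}])

```text
time: 13.85
tool_pos: [0.486, 0.3227, 0.1136]
tool_rot: [3.136, -0.001, 1.802]
contact_force: [0.4, -0.2, -0.9]
opening: 0.0919
```

Run:
```python
from h import *
go(*jig(0.001,.133),.034,YJ)
```

```text
t 13.85 pos [0.486  0.3227 0.1136] rot [ 3.1362e+00 -1.1000e-03  1.8016e+00] F [ 0.4 -0.2 -0.9] open 0.0919
 shift [ 0.0006 -0.0016  0.0796] turn [ 0.31 -0.06 -0.08]
```

>>> move_arm(deltas=[{"x": 0, "y": -0.001, "z": 0.025, "wx": 0, "wy": 0, "wz": 0, "hand": 1}, {"x": 0, "y": -0.001, "z": 0.05, "wx": 0, "wy": 0, "wz": 0, "hand": 1}, {"x": 0, "y": -0.001, "z": 0.07, "wx": 0, "wy": 0, "wz": 0, "hand": 1}, {"x": 0, "y": -0.001, "z": 0.079, "wx": 0, "wy": 0, "wz": 0, "hand": 1}, {"x": 0, "y": -0.001, "z": 0.079, "wx": 0, "wy": 0, "wz": 0, "hand": 0.8}, {"x": 0, "y": -0.001, "z": 0.079, "wx": 0, "wy": 0, "wz": 0, "hand": 0.68}, {"x": 0, "y": -0.001, "z": 0.079, "wx": 0, "wy": 0, "wz": 0, "hand": 0.68}, {"x": 0, "y": -0.001, "z": 0.079, "wx": 0, "wy": 0, "wz": 0, "hand": 0.68}], grip_force=55)

```text
time: 14.85
tool_pos: [0.4832, 0.3232, 0.0333]
tool_rot: [3.14, -0.0, 1.804]
contact_force: [0.4, 0.0, 0.3]
opening: 0.0628
```

Run:
```python
from h import *
go(*jig(0.001,.133),.034,YJ)
```

```text
t 14.85 pos [0.4832 0.3232 0.0333] rot [ 3.1404e+00 -3.0000e-04  1.8035e+00] F [0.4 0.  0.3] open 0.0628
 shift [-0.0004  0.0015 -0.0007] turn [ 0.07 -0.02  0.03]
```

>>> move_arm(deltas=[{"x": 0, "y": 0.001, "z": 0, "wx": 0, "wy": 0, "wz": 0, "hand": 0.6}, {"x": 0, "y": 0.001, "z": 0, "wx": 0, "wy": 0, "wz": 0, "hand": 0.5}, {"x": 0, "y": 0.001, "z": 0, "wx": 0, "wy": 0, "wz": 0, "hand": 0}, {"x": 0, "y": 0.001, "z": 0, "wx": 0, "wy": 0, "wz": 0, "hand": 0}, {"x": 0, "y": 0.001, "z": 0, "wx": 0, "wy": 0, "wz": 0, "hand": 0}, {"x": 0, "y": 0.001, "z": 0, "wx": 0, "wy": 0, "wz": 0, "hand": 0}])

```text
time: 15.6
tool_pos: [0.484, 0.3233, 0.0328]
tool_rot: [3.141, -0.0, 1.803]
contact_force: [0.7, 1.9, 1.5]
opening: 0.0542
```

>>> move_arm(deltas=[{"x": 0, "y": 0, "z": -0.003, "wx": 0, "wy": 0, "wz": 0, "hand": 0}, {"x": 0, "y": 0, "z": -0.007, "wx": 0, "wy": 0, "wz": 0, "hand": 0}, {"x": 0, "y": 0, "z": -0.012, "wx": 0, "wy": 0, "wz": 0, "hand": 0}, {"x": 0, "y": 0, "z": -0.012, "wx": 0, "wy": 0, "wz": 0, "hand": 0}])

```text
time: 16.1
tool_pos: [0.4841, 0.3234, 0.0452]
tool_rot: [3.141, -0.0, 1.803]
contact_force: [-0.2, 0.2, -1.6]
opening: 0.0541
```

Run:
```python
from h import *
print(monitor.observe()["torque"])
go(*jig(0.001,.133),.15,YJ)
import cv2
im=viewer.read_camera("scene")[:,:,::-1]
cv2.imwrite("pics/s6.png",cv2.resize(im[170:300,130:310],None,fx=4,fy=4,interpolation=cv2.INTER_CUBIC))
```

```text
[-0.00767823  0.06038484  0.02314751]
t 16.1 pos [0.4841 0.3234 0.0452] rot [ 3.1408e+00 -3.0000e-04  1.8034e+00] F [-0.2  0.2 -1.6] open 0.0541
 shift [-0.0003  0.0006 -0.1048] turn [ 0.05 -0.01  0.02]
```

View pics/s6.png

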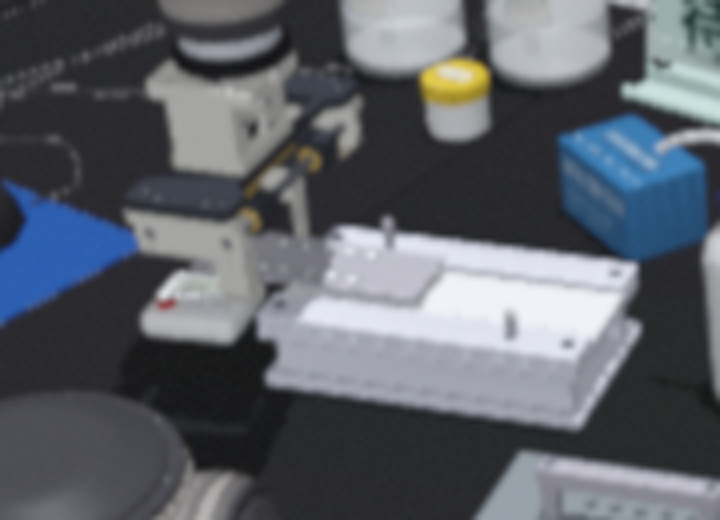

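Run:
```python
from h import *
for z in (.053,.059,.065):
  print(z,[ (proj([*jig(x,.011),z],"scene")-[130,170])*4 for x in(.029,-.027)])
```

```text
0.053 [array([448.7423641 , 270.83513973]), array([414.86216307, 313.23851102])]
0.059 [array([447.9151577 , 263.07846441]), array([413.9416627 , 305.33303288])]
0.065 [array([447.0847072 , 255.29136929]), array([413.01744309, 297.395613  ])]
```

>>> move_arm(deltas=[{"x": 0, "y": 0, "z": -0.01, "wx": 0, "wy": 0, "wz": 0, "hand": 0}, {"x": 0, "y": 0, "z": -0.025, "wx": 0, "wy": 0, "wz": 0, "hand": 0}, {"x": 0, "y": 0, "z": -0.045, "wx": 0, "wy": 0, "wz": 0, "hand": 0}, {"x": 0, "y": 0, "z": -0.07, "wx": 0, "wy": 0, "wz": 0, "hand": 0}, {"x": 0, "y": 0, "z": -0.095, "wx": 0, "wy": 0, "wz": 0, "hand": 0}, {"x": 0, "y": 0, "z": -0.12, "wx": 0, "wy": 0, "wz": 0, "hand": 0}, {"x": 0, "y": 0, "z": -0.142, "wx": 0, "wy": 0, "wz": 0, "hand": 0}, {"x": 0, "y": 0, "z": -0.155, "wx": 0, "wy": 0, "wz": 0, "hand": 0}])

```text
time: 17.15
tool_pos: [0.4842, 0.3235, 0.202]
tool_rot: [3.139, -0.001, 1.803]
contact_force: [0.4, 0.7, -1.7]
opening: 0.0539
```

Run:
```python
from h import *
go(.4255,-.1725,.2,1.586)
```

```text
t 17.15 pos [0.4842 0.3235 0.202 ] rot [ 3.1389e+00 -7.0000e-04  1.8034e+00] F [ 0.4  0.7 -1.7] open 0.0539
 shift [-0.4691 -0.1715  0.0012] turn [ 0.15 -0.06 12.46]
```

>>> move_arm(deltas=[{"x": -0.009, "y": -0.003, "z": 0, "wx": 0, "wy": 0, "wz": 0, "hand": 0}, {"x": -0.028, "y": -0.01, "z": 0, "wx": 0, "wy": 0, "wz": 0.5, "hand": 0}, {"x": -0.056, "y": -0.02, "z": 0, "wx": 0, "wy": 0, "wz": 1.3, "hand": 0}, {"x": -0.089, "y": -0.033, "z": 0, "wx": 0, "wy": 0, "wz": 2.2, "hand": 0}, {"x": -0.123, "y": -0.045, "z": 0, "wx": 0, "wy": 0, "wz": 3.2, "hand": 0}, {"x": -0.157, "y": -0.057, "z": 0, "wx": 0, "wy": 0, "wz": 4.2, "hand": 0}, {"x": -0.191, "y": -0.07, "z": 0, "wx": 0, "wy": 0, "wz": 5.2, "hand": 0}, {"x": -0.225, "y": -0.082, "z": 0, "wx": 0, "wy": 0, "wz": 6.2, "hand": 0}])

```text
time: 18.15
tool_pos: [0.4547, 0.0838, 0.1988]
tool_rot: [-3.14, -0.0, 1.694]
contact_force: [-0.0, 0.4, -1.2]
opening: 0.0542
```

Run:
```python
from h import *
go(.4255,-.1725,.2,1.586)
```

```text
t 18.15 pos [0.4547 0.0838 0.1988] rot [-3.1397e+00 -1.0000e-04  1.6944e+00] F [-0.   0.4 -1.2] open 0.0542
 shift [-0.2507 -0.0606 -0.0011] turn [-0.11  0.    6.21]
```

>>> move_arm(deltas=[{"x": -0.034, "y": -0.008, "z": 0, "wx": 0, "wy": 0, "wz": 1, "hand": 0}, {"x": -0.07, "y": -0.017, "z": 0, "wx": 0, "wy": 0, "wz": 2, "hand": 0}, {"x": -0.107, "y": -0.026, "z": 0, "wx": 0, "wy": 0, "wz": 3, "hand": 0}, {"x": -0.144, "y": -0.035, "z": 0, "wx": 0, "wy": 0, "wz": 4, "hand": 0}, {"x": -0.18, "y": -0.044, "z": 0, "wx": 0, "wy": 0, "wz": 5, "hand": 0}, {"x": -0.212, "y": -0.052, "z": 0, "wx": 0, "wy": 0, "wz": 5.7, "hand": 0}, {"x": -0.237, "y": -0.058, "z": 0, "wx": 0, "wy": 0, "wz": 6.2, "hand": 0}, {"x": -0.25, "y": -0.061, "z": 0, "wx": 0, "wy": 0, "wz": 6.2, "hand": 0}])

```text
time: 19.15
tool_pos: [0.4253, -0.1712, 0.1989]
tool_rot: [-3.14, -0.001, 1.585]
contact_force: [-0.6, 0.1, -2.1]
opening: 0.0541
```

Run:
```python
from h import *
go(.4255,-.1725,.08,1.586)
```

```text
t 19.15 pos [ 0.4253 -0.1712  0.1989] rot [-3.1400e+00 -9.0000e-04  1.5853e+00] F [-0.6  0.1 -2.1] open 0.0541
 shift [-0.0014  0.0003  0.1189] turn [-0.09 -0.05 -0.04]
```

>>> move_arm(deltas=[{"x": 0, "y": 0, "z": 0.01, "wx": 0, "wy": 0, "wz": 0, "hand": 0}, {"x": 0, "y": 0, "z": 0.03, "wx": 0, "wy": 0, "wz": 0, "hand": 0}, {"x": 0, "y": 0, "z": 0.055, "wx": 0, "wy": 0, "wz": 0, "hand": 0}, {"x": 0, "y": 0, "z": 0.08, "wx": 0, "wy": 0, "wz": 0, "hand": 0}, {"x": 0, "y": 0, "z": 0.105, "wx": 0, "wy": 0, "wz": 0, "hand": 0}, {"x": 0, "y": 0, "z": 0.125, "wx": 0, "wy": 0, "wz": 0, "hand": 0}, {"x": 0, "y": 0, "z": 0.138, "wx": 0, "wy": 0, "wz": 0, "hand": 0}, {"x": 0, "y": 0, "z": 0.143, "wx": 0, "wy": 0, "wz": 0, "hand": 0}])

```text
time: 20.15
tool_pos: [0.426, -0.1694, 0.0559]
tool_rot: [-3.14, -0.001, 1.588]
contact_force: [0.7, 0.3, -1.6]
opening: 0.0541
```

Run:
```python
from h import *
go(.4255,-.1725,.0278,1.586)
import cv2
im=viewer.read_camera("scene")[:,:,::-1]
jm=viewer.read_camera("top")[:,:,::-1]
a=cv2.resize(im[220:370,320:460],None,fx=3,fy=3,interpolation=cv2.INTER_CUBIC)
b=cv2.resize(jm[225:335,350:450],None,fx=3.6,fy=450/110,interpolation=cv2.INTER_CUBIC)
cv2.imwrite("pics/s7.png",np.hstack([a,b]))
```

```text
t 20.15 pos [ 0.426  -0.1694  0.0559] rot [-3.1404e+00 -1.0000e-03  1.5877e+00] F [ 0.7  0.3 -1.6] open 0.0541
 shift [-0.0031 -0.0005  0.0281] turn [-0.07 -0.06  0.1 ]
```

View pics/s7.png

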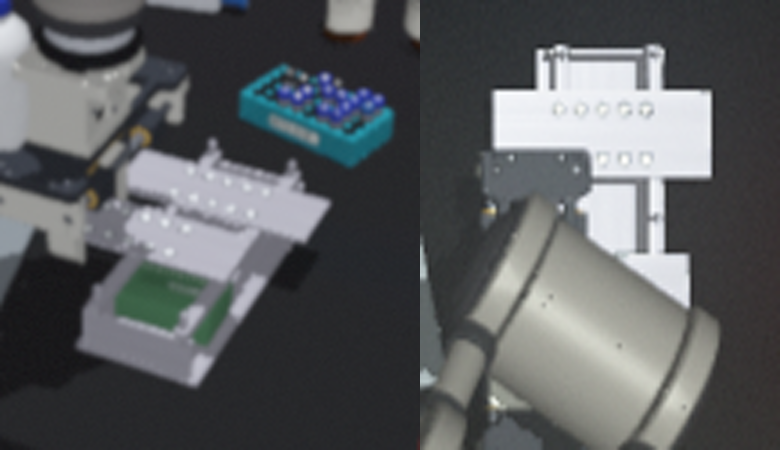

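Run:
```python
from h import *
for z in (.066,.075): print(back(350+269/3.6,225+254/4.09,z))
print(back(350+235/3.6,225+218/4.09,.058))
# scene far corners: (250,235),(220,278)?
for z in (.06,.066,.072,.078): print(z,[(proj([x,-.290,z],"scene")-[320,220])*3 for x in(.455,.399)])
```

```text
[ 0.4563037  -0.29012785  0.066     ]
[ 0.45655677 -0.28833821  0.075     ]
[ 0.47869243 -0.26698139  0.058     ]
0.06 [array([251.93424747, 257.06605892]), array([220.99963052, 299.44743056])]
0.066 [array([252.33607335, 250.45830869]), array([221.33857807, 292.72359098])]
0.072 [array([252.73982183, 243.8189426 ]), array([221.67920166, 285.96650332])]
0.078 [array([253.14550674, 237.1477332 ]), array([222.02151374, 279.17592036])]
```

>>> move_arm(deltas=[{"x": -0.002, "y": -0.001, "z": 0.004, "wx": 0, "wy": 0, "wz": 0, "hand": 0}, {"x": -0.002, "y": -0.001, "z": 0.01, "wx": 0, "wy": 0, "wz": 0, "hand": 0}, {"x": -0.002, "y": -0.001, "z": 0.015, "wx": 0, "wy": 0, "wz": 0, "hand": 0}, {"x": -0.002, "y": -0.001, "z": 0.019, "wx": 0, "wy": 0, "wz": 0, "hand": 0}, {"x": -0.002, "y": -0.001, "z": 0.022, "wx": 0, "wy": 0, "wz": 0, "hand": 0}, {"x": -0.002, "y": -0.001, "z": 0.024, "wx": 0, "wy": 0, "wz": 0, "hand": 0}, {"x": -0.002, "y": -0.001, "z": 0.025, "wx": 0, "wy": 0, "wz": 0, "hand": 0}, {"x": -0.002, "y": -0.001, "z": 0.025, "wx": 0, "wy": 0, "wz": 0, "hand": 0}])

```text
time: 21.25
tool_pos: [0.4254, -0.1722, 0.0317]
tool_rot: [3.142, -0.0, 1.587]
contact_force: [0.1, -0.3, -2.1]
opening: 0.0544
```

Run:
```python
from h import *
go(.4255,-.1725,.0278,1.586);print(monitor.observe()["torque"])
```

```text
t 21.25 pos [ 0.4254 -0.1722  0.0317] rot [ 3.1416e+00 -1.0000e-04  1.5870e+00] F [ 0.1 -0.3 -2.1] open 0.0544
 shift [-0.0003  0.0001  0.0039] turn [ 0.   -0.    0.05]
[ 0.00902234  0.01643069 -0.0446665 ]
```

>>> move_arm(deltas=[{"x": 0, "y": 0, "z": 0.001, "wx": 0, "wy": 0, "wz": 0, "hand": 0}, {"x": 0, "y": 0, "z": 0.002, "wx": 0, "wy": 0, "wz": 0, "hand": 0}, {"x": 0, "y": 0, "z": 0.003, "wx": 0, "wy": 0, "wz": 0, "hand": 0}, {"x": 0, "y": 0, "z": 0.0035, "wx": 0, "wy": 0, "wz": 0, "hand": 0}, {"x": 0, "y": 0, "z": 0.0035, "wx": 0, "wy": 0, "wz": 0, "hand": 0}])

```text
time: 21.88
tool_pos: [0.4255, -0.1722, 0.0282]
tool_rot: [3.141, -0.0, 1.587]
contact_force: [-0.2, 0.4, -1.0]
opening: 0.0543
```

>>> move_arm(deltas=[{"x": 0, "y": 0, "z": 0.0005, "wx": 0, "wy": 0, "wz": 0, "hand": 0}, {"x": 0, "y": 0, "z": 0.001, "wx": 0, "wy": 0, "wz": 0, "hand": 0}, {"x": 0, "y": 0, "z": 0.001, "wx": 0, "wy": 0, "wz": 0, "hand": 0}])

```text
time: 22.25
tool_pos: [0.4255, -0.1722, 0.0274]
tool_rot: [3.141, 0.0, 1.587]
contact_force: [-0.6, 1.6, 2.6]
opening: 0.054
```

>>> move_arm(deltas=[{"x": 0, "y": 0, "z": 0, "wx": 0, "wy": 0, "wz": 0, "hand": 0.62}, {"x": 0, "y": 0, "z": 0, "wx": 0, "wy": 0, "wz": 0, "hand": 0.7}, {"x": 0, "y": 0, "z": 0, "wx": 0, "wy": 0, "wz": 0, "hand": 0.78}, {"x": 0, "y": 0, "z": 0, "wx": 0, "wy": 0, "wz": 0, "hand": 0.78}, {"x": 0, "y": 0, "z": 0, "wx": 0, "wy": 0, "wz": 0, "hand": 0.78}])

```text
time: 22.88
tool_pos: [0.4254, -0.1722, 0.0271]
tool_rot: [-3.142, -0.0, 1.587]
contact_force: [-0.9, -0.6, 0.2]
opening: 0.0717
```

>>> move_arm(deltas=[{"x": 0, "y": 0, "z": -0.01, "wx": 0, "wy": 0, "wz": 0, "hand": 0.78}, {"x": 0, "y": 0, "z": -0.03, "wx": 0, "wy": 0, "wz": 0, "hand": 0.78}, {"x": 0, "y": 0, "z": -0.06, "wx": 0, "wy": 0, "wz": 0, "hand": 0.78}, {"x": 0, "y": 0, "z": -0.11, "wx": 0, "wy": 0, "wz": 0, "hand": 0.78}, {"x": 0, "y": 0, "z": -0.17, "wx": 0, "wy": 0, "wz": 0, "hand": 0.78}, {"x": 0.06, "y": 0, "z": -0.2, "wx": 0, "wy": 0, "wz": 0, "hand": 0.78}, {"x": 0.12, "y": 0, "z": -0.2, "wx": 0, "wy": 0, "wz": 0, "hand": 0.78}, {"x": 0.18, "y": 0, "z": -0.2, "wx": 0, "wy": 0, "wz": 0, "hand": 0.78}])

```text
time: 23.88
tool_pos: [0.4224, 0.0093, 0.2286]
tool_rot: [3.139, 0.0, 1.586]
contact_force: [0.1, -0.3, 0.8]
opening: 0.0717
```

>>> move_arm(deltas=[{"x": 0.06, "y": 0, "z": 0, "wx": 0, "wy": 0, "wz": 0, "hand": 0.78}, {"x": 0.12, "y": 0, "z": 0, "wx": 0, "wy": 0, "wz": 0, "hand": 0.78}, {"x": 0.18, "y": 0, "z": 0, "wx": 0, "wy": 0, "wz": 0, "hand": 0.78}, {"x": 0.24, "y": 0, "z": 0, "wx": 0, "wy": 0, "wz": 0, "hand": 0.78}, {"x": 0.24, "y": 0, "z": 0, "wx": 0, "wy": 0, "wz": 0, "hand": 0.78}])

```text
time: 24.5
tool_pos: [0.4177, 0.2512, 0.2276]
tool_rot: [3.141, -0.001, 1.593]
contact_force: [0.4, 0.3, -0.4]
opening: 0.0718
```

Run:
```python
from h import *
import cv2
print(monitor.observe()["time"],monitor.observe()["tool_pos"])
im=viewer.read_camera("scene")[:,:,::-1]
jm=viewer.read_camera("top")[:,:,::-1]
a=cv2.resize(im[190:360,130:450],None,fx=2.5,fy=2.5)[:,:800]
b=jm[215:355,150:450]; b=cv2.resize(b,(360,168)) 
c=cv2.resize(jm[225:335,360:440],None,fx=1.52,fy=1.52)
cv2.imwrite("pics/full8.png",jm)
d=cv2.resize(jm[225:340,240:450],None,fx=3.6,fy=3.6,interpolation=cv2.INTER_CUBIC)
cv2.imwrite("pics/e8.png",d)
```

```text
24.5 [0.41768757 0.25118734 0.22764502]
```

View pics/e8.png

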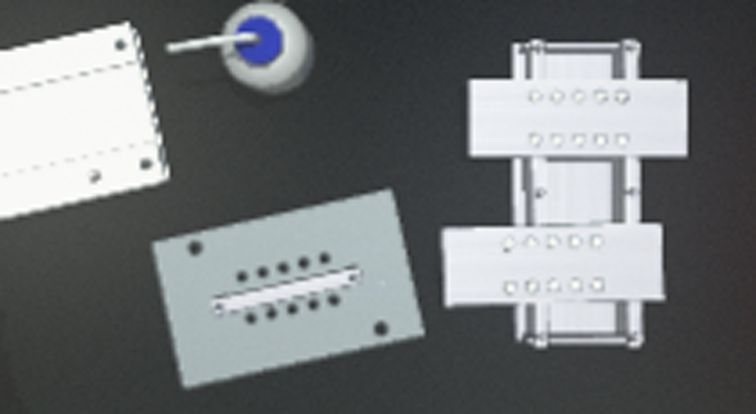

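Run:
```python
from h import *
f=3.6
A=lambda U,V,z:back((U+.5)/f-.5+240,(V+.5)/f-.5+225,z)
for n,q in(("plate",[(443,229),(662,224),(665,299),(446,304)]),("old",[(469,80),(687,80),(688,156),(469,156)])):
  c=np.array([A(*p,.048) for p in q]);d=c[0]-c[1]
  print(n,c.mean(0),"rel rack",c.mean(0)[:2]-[.479,-.2335],"yaw",np.arctan2(d[1],d[0])-np.pi/2,np.linalg.norm(d))
```

```text
plate [ 0.42600163 -0.21169644  0.048     ] rel rack [-0.05299837  0.02180356] yaw 0.03810195401842309 0.16039851485189302
old [ 0.53324601 -0.2288087   0.048     ] rel rack [0.05424601 0.0046913 ] yaw 0.014057893251900877 0.16030619037624386
```

Run:
```python
from cell import robot
robot.hand_in()
```

```text
the job is handed in; nothing more can be done
```

I finished the job and handed it in at about 24.6 s of the 67 s allowed; hand-in reports no verdict.

**What I did:**
- **Template:** I lifted it straight up off the pins. It now lies flat and right way up on clear bench between the jig and the rack.
- **Plate:** I dragged it with a light press of about 13 N on its bare end, towards the timer, until about 62 mm overhung. I then gripped it by the long edges of the overhang and laid it across both rails in the empty near berth.

**Last checks, from the top camera:**
- **Plate position:** Its centre is at about (−53, +22) mm in the rack frame and about 0.02–0.04 rad from square. The 22 mm along is deliberate, to keep the fingers clear of the rail, and the limit is 30 mm. Its apparent length is 160 mm, so it looks level.
- **Old plate:** It reads within 1 mm of its first measurement.
- **Bottle and arm:** The wash bottle looked untouched in the last picture, and the arm was well clear with the gripper empty.

**Not confirmed:** I did not re-measure the timer, vial rack or either carton at the end. All looked in place when last seen. The scene view hinted at a sag of up to about 0.04 rad just after I lifted the plate; before lowering it onto the rack it looked level.

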